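# Hang the dip basket on the drip stand with its lever

## Robot

A 6-joint arm with a two-finger parallel gripper is mounted at the origin on a cart in front of the work surface, level with it; the furniture and walls round the work are solid. World frame = base frame: x ahead of the robot, y to its left, z up, the work surface at z = 0. Lengths are in m, angles in rad, forces in N, time in s.
With the tool pointing down it reaches from about 0.3 to 0.775 m from the base axis. Payload 14.6 kg.
Tool frame: the origin (TCP) lies on the centre line of the jaws, within the pads' length; the fingertips stand 19 mm ahead of it and the grasp point (between the pads) is the TCP; y points along the fingers, x is the direction in which the jaws open and shut, and the axes are right-handed (so a half turn about y gives the same grasp; the last joint's range is limited). The gripper opens to 94 mm and grips with 3 to 60 N. Pads are 16 mm wide; open, the fingers measure 119 mm over their backs; the gripper's body (75 mm by 177 mm) begins 78 mm behind the grasp point.
Start: joints at [1.269, 0.3, 1.521, -0, 1.321, -0.067], TCP at [0.128, 0.535, 0.224] pointing down, gripper open.
Joint ranges: [-3.03, 3.03], [-0.79, 2.21], [0.23, 2.52], [-1.04, 4.18], [0, 3.07], [-2.55, 2.55]. Speed limits (rad/s): [2.22, 2.22, 2.57, 3.14, 3.14, 3.14].

## Interface

Orientations are given as [roll, pitch, yaw] about the fixed x, y, z axes, in that order (R = Rz(yaw) Ry(pitch) Rx(roll)).
In Python, from station import ctrl, optics gives the robot as it stands.
- The arm moves only by the tool jog_arm, never from a script. Its argument "targets" is a list of rows, each a list of 3 entries, a list of its own where there are three numbers: the finger opening in cm, from 0 to 9.4, then the shift along the tool's x, y, z in cm, then the turn about the tool's y in rad. A call has 1 to 10 rows; each row is the pose to reach, as a shift and turn from the pose commanded when the call began, along the tool's axes at that moment; what a row does not reach only later rows make up. A row lasts 1/10 s, in which the tool goes at most 50 mm and 8.59 degrees, less where a joint would pass 70% of its speed; a pose out of reach is approached as far as the arm can. A call with a gripper value outside its range is refused whole. The fingers move at their own pace and stop on an object; "grip_force" is the grip in N (left out, the last holds). Time passes only in rows, so rows that repeat a pose let the fingers close. It gives the time, the measured TCP pose, the force and the opening at its end, in the units of the state.
- ctrl.get_obs(): the state, without advancing time (a new reading comes with each control period).
- optics.camera(name): name is "scene" or "top"; returns a dict with "img" (420x560x3 uint8, red, green, blue), "range_z" (420x560 float32, m along the optical axis (not along the pixel's ray), 0 where there is no reading), "camera_matrix" (3x3 intrinsics, pixels), "k1" (the pictures are not rectified: a ray, as slopes to the right and down, at radius r is drawn at 1 + k1 r^2 times it, then the intrinsics apply), "world_to_cam" (4x4, takes a point from world to camera coordinates). Camera axes: x right, y up, looking along -z (the intrinsics and any distortion apply to the point x, -y, -z); pixel columns grow to the right and rows downward; lengths in m; the calibration is good to about 2 mm. A picture is of the moment at which its call begins.
- ctrl.hand_in(): hands the job in, once; it reports no verdict.
The state is a dict: "time_s": time; "qpos": joint angles; "joint_vel": joint speeds; "tau": joint torques, N m; "ee_pos": TCP position; "eef_rot": TCP orientation; "force": force on the tool from outside, world axes, zero at the start; "moment": the same for the moment, N m; "grip_width": finger opening in m.
Only numpy, scipy, OpenCV 4.12 (cv2) and the standard library are available. Lean on these libraries where they do the work, as an engineer would, in place of code of your own. Each camera call takes 0.05 s, during which the arm holds its last target. There are 200 camera calls.

## Task

Hang the dip basket up to drain. Slide it along the table, without lifting it, until its hoop handle is over the hook of the drip stand, then press the pad at the other end of the stand's lever right down so that the hook raises the basket by its handle and leaves it hanging clear of the table, no more than gently swaying, with the casting in it. Do not tip the basket or shift the sanding block, the paint pot in front of the stand or the bigger casting.

Things in the scene. Friction and masses are not known exactly. Their poses are not given: they have to be found in the camera images.
- drip_stand: grey steel stand bolted down: foot 90 x 100 x 8 mm, post 22 mm square, 208 mm tall; origin under the foot's centre, yaw up to 0.2 rad. x axis away from the robot, y axis to its left. Lever pivot 193 mm above the origin. The hook is on the stand's +y side and points along its -x (to the robot); the pad is on its -y side.
- lever (a joint): angle of the stand's lever, a steel bar 285 x 10 x 18 mm along the stand's y, rocking about the stand's x. 0 = hook end right down; 0.55 rad = pad right down at its stop. Hook and pad are 140 mm from the pivot (76 mm of travel). Starts at 0 to 0.05. Stiff pivot: it stays where it is left, loaded or not; the pad takes about 7 N empty, 9 to 13 N with the basket on.
- hook (a point): top of the hook's bar (8 mm round steel) at its low point, z about 0.155 with the lever at 0; it moves with the lever. From here the bar runs 45 mm along the stand's +x to the lever and 24 mm along its -x to the upturned tip, whose top is 17 mm higher than this point.
- pad (a point): middle of the upper face of the press pad, a black rubber-faced plate 42 x 46 mm, at about z = 0.247 when the lever is at 0 and 0.172 when it is right down; moves with the lever. Press it from above.
- basket: sheet-metal basket 130 (x) x 100 (y, 116 over the handle feet) mm, walls 55 mm high, 4 mm thick, 0.25 kg. Rigid upright hoop of 8 mm rod over its middle in its y-z plane: 202 mm high, opening 76 mm wide at 155 mm height. Origin under the centre. Starts 65 to 85 mm short of the hook and 15 to 55 mm left of it (stand's frame), turned up to 0.25 rad from the stand.
- handle_mid (a point): underside of the middle of the hoop's top bar, 194 mm above the basket's underside; the hook goes below it. With the basket on the table and the lever at 0 it is about 39 mm higher than hook.
- casting: small speckled plaster rock casting, 47 x 56 x 29 mm, lying loose in the basket; origin at the centre of its underside.
- sanding_block: brown sanding block, 56 x 101 x 26 mm, on the table left of the work; leave alone. Origin at the centre of its underside.
- paint_pot: small paint pot, 61 x 50 x 55 mm, on the table in front of the stand; leave alone. Origin at the centre of its underside.
- big_casting: bigger speckled plaster rock casting, 54 x 80 x 36 mm, on the table near the vice; leave alone. Origin at the centre of its underside.
Not all that is in view belongs to the job. Leave any pink or turquoise look-alike of the casting alone.

How it is judged:
By the outcome, as a careful person would: the job done as asked, in the order asked, and still so for the second after the job is handed in, with the robot touching nothing.
It also fails if it takes over 67 s, if anything falls off the work surface, if the arm or the gripper's body presses on something with over 40 N, if the wrist force passes 120 N, or if a joint passes its speed limit or range.

## Working session

There is one attempt and no reset: what is moved stays moved. The work goes in short steps, Python scripts to look and compute and a tool call to move; the robot and the scene stay as the last step left them, time stands still between calls to the robot, and variables do not carry over. Pictures are saved under pics/ and viewed, about 8 in all and at most 12, crops included, and the job is handed in when it is done.

Besides the shell and the picture viewer there is one more tool, called after ">>>" as a command line: name --argument value ..., lists and objects as JSON in quotes. jog_arm: Moves the arm, as the interface text tells. Its arguments: {"type":"object","properties":{"targets":{"type":"array","items":{"type":"array"}},"grip_force":{"type":"number"}},"required":["targets"]}

```bash
mkdir -p pics; ls; cat > h.py <<'E'
import numpy as np, cv2, pickle
from station import ctrl, optics
def shot(n,tag):
    c=optics.camera(n); pickle.dump(c,open(f'pics/{tag}.pkl','wb')); cv2.imwrite(f'pics/{tag}.png',c['img'][...,::-1]); return c
def load(tag): return pickle.load(open(f'pics/{tag}.pkl','rb'))
def slopes(c,uv):
    uv=np.atleast_2d(np.array(uv,float)); 
    return cv2.undistortPoints(uv[:,None],np.array(c['camera_matrix'],float),np.array([c['k1'],0,0,0.]),).reshape(-1,2)
def ray(c,uv):
    s=slopes(c,uv); T=np.linalg.inv(c['world_to_cam']); d=np.c_[s[:,0],-s[:,1],-np.ones(len(s))]
    return T[:3,3], d@T[:3,:3].T
def onz(c,uv,z):
    o,d=ray(c,uv); return o+d*((z-o[2])/d[:,2])[:,None]
def cloud(c):
    h,w=c['range_z'].shape; v,u=np.mgrid[:h,:w]; o,d=ray(c,np.c_[u.ravel(),v.ravel()])
    P=o+d*c['range_z'].ravel()[:,None]; P[c['range_z'].ravel()==0]=np.nan; return P.reshape(h,w,3)
def proj(c,P):
    P=np.atleast_2d(P); q=P@c['world_to_cam'][:3,:3].T+c['world_to_cam'][:3,3]; s=q[:,:2]*[1,-1]/-q[:,2:]
    s=s*(1+c['k1']*(s**2).sum(1))[:,None]; K=np.array(c['camera_matrix']); return s*[K[0,0],K[1,1]]+K[:2,2]
E
python3 - <<'E'
from h import *
print(ctrl.get_obs())
for n in('scene','top'):
    c=shot(n,n+'0'); print(n,c['camera_matrix'],c['k1'],np.linalg.inv(c['world_to_cam']))
E
```

```text
pics
{'time_s': 0.0, 'qpos': array([ 1.26940973e+00,  3.00472791e-01,  1.52160274e+00,  7.44502332e-06,
        1.32072021e+00, -6.65497823e-02]), 'joint_vel': array([-1.77611552e-03, -1.08411154e-03,  8.07559051e-04,  6.12354518e-05,
       -3.38995296e-04,  2.11213009e-04]), 'tau': array([ 7.55366855e-04, -5.31810880e+01, -3.52726257e+01,  7.07967393e-02,
        2.44877703e-02, -1.04334961e-04]), 'ee_pos': array([0.12787476, 0.53466605, 0.22387624]), 'eef_rot': array([-1.57070913e+00,  1.19993997e-03,  1.33595771e+00]), 'force': array([-0.30135563,  0.16702636,  0.48176537]), 'moment': array([-0.01734806, -0.00638315,  0.01219899]), 'grip_width': 0.0941887918463323}
scene [[382.10641624   0.         283.43129617]
 [  0.         382.10641624 207.83571271]
 [  0.           0.           1.        ]] -0.021015188199752143 [[ 0.62807805  0.54363769 -0.5567549  -0.01870604]
 [-0.77805713  0.44981484 -0.43851308 -0.35065905]
 [ 0.01204438  0.70860756  0.70550001  0.85325376]
 [ 0.          0.          0.          1.        ]]
top [[443.31293657   0.         277.21842163]
 [  0.         443.31293657 207.21626242]
 [  0.           0.           1.        ]] -0.1351512601545073 [[ 0.00328883  0.99170058 -0.12852681  0.41759316]
 [-0.9999887   0.00370269  0.00298118  0.08784064]
 [ 0.00343233  0.12851556  0.99170155  1.07061153]
 [ 0.          0.          0.          1.        ]]
```

View images.

View pics/scene0.png

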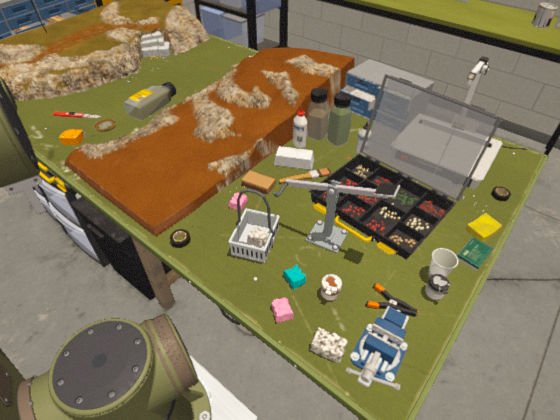

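View pics/top0.png

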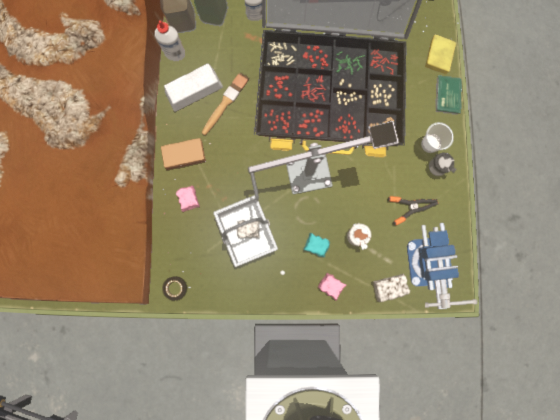

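Scene view: basket with its speckled casting at (255,235), stand post (328,215), hook near (290,185) and pad (385,190). Paint pot (331,288), big casting (328,345), and sanding block (258,180). Top view: basket (246,232), stand foot (310,172), hook bar (253,180–195), pad (383,133), block (183,153), pot (360,236), big casting (392,288). The castings are the white speckled one in the basket (it fits the description) and the pink/turquoise look-alikes at (187,198), (317,244), (332,287), which are to be left alone.

```bash
python3 - <<'E'
from h import *
t=load('top0'); s=load('scene0')
a=cv2.resize(t['img'][110:280,170:410],None,fx=2.5,fy=2.5,interpolation=cv2.INTER_CUBIC)
b=cv2.resize(s['img'][160:275,215:405],None,fx=3.15,fy=3.15,interpolation=cv2.INTER_CUBIC)
cv2.imwrite('pics/t0c.png',a[...,::-1]);cv2.imwrite('pics/s0c.png',b[...,::-1])
for n,c in(('t',t),('s',s)):
    P=cloud(c).reshape(-1,3)
    for lo,hi in((.03,.07),(.1,.17),(.175,.23),(.23,.28)):
        m=(P[:,2]>lo)&(P[:,2]<hi)&(P[:,0]>.3)&(P[:,0]<.75)&(abs(P[:,1])<.3); q=P[m]
        print(n,lo,len(q),q.min(0).round(3) if len(q) else '',q.max(0).round(3) if len(q) else '')
E
```

```text
t 0.03 2885 [ 0.317 -0.3    0.03 ] [0.75  0.296 0.07 ]
t 0.1 336 [ 0.474 -0.006  0.101] [0.648 0.199 0.17 ]
t 0.175 937 [ 0.478 -0.101  0.175] [0.67  0.192 0.23 ]
t 0.23 582 [ 0.643 -0.148  0.23 ] [ 0.696 -0.093  0.255]
s 0.03 2870 [ 0.316 -0.3    0.03 ] [0.75  0.287 0.07 ]
s 0.1 452 [ 0.475 -0.007  0.1  ] [0.656 0.201 0.17 ]
s 0.175 689 [ 0.478 -0.13   0.175] [0.667 0.19  0.23 ]
s 0.23 297 [ 0.643 -0.15   0.23 ] [ 0.694 -0.091  0.255]
```

View pics/t0c.png

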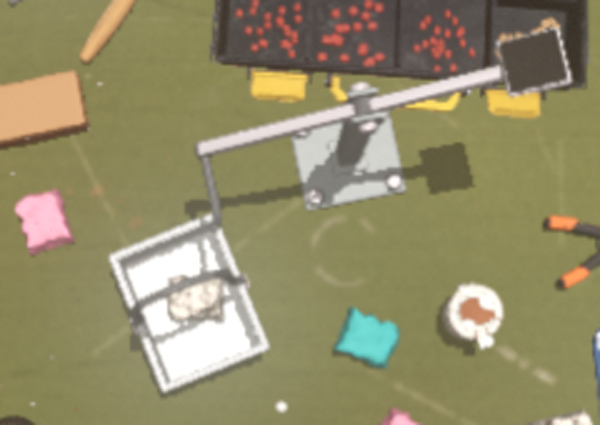

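View pics/s0c.png

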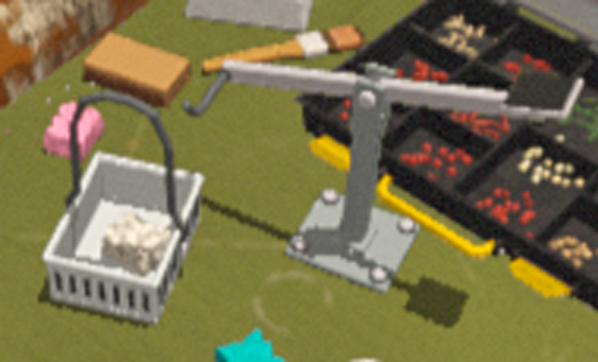

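```bash
cat > m.py <<'E'
from h import *
def meas(tt,st):
    t=load(tt); s=load(st); P=np.r_[cloud(t).reshape(-1,3),cloud(s).reshape(-1,3)]
    P=P[np.isfinite(P[:,0])]
    f=lambda zl,zh,xl,xh,yl,yh:P[(P[:,2]>zl)&(P[:,2]<zh)&(P[:,0]>xl)&(P[:,0]<xh)&(P[:,1]>yl)&(P[:,1]<yh)]
    pad=f(.16,.27,.6,.72,-.16,-.09); print('pad',np.median(pad,0).round(4),cv2.minAreaRect(pad[:,:2].astype(np.float32)))
    foot=f(.004,.014,.5,.68,-.08,.1); print('foot',cv2.minAreaRect(foot[:,:2].astype(np.float32)))
    bar=f(.17,.3,.56,.70,-.09,.125); l=cv2.fitLine(bar.astype(np.float32),cv2.DIST_HUBER,0,.01,.01).ravel(); print('bar',len(bar),l.round(4))
    return f
if __name__=='__main__':
    f=meas('top0','scene0')
    hk=f(.13,.185,.52,.62,.07,.15); print('hook pts');print(hk[np.argsort(hk[:,0])][::8].round(3))
    hp=f(.085,.22,.44,.54,.07,.22);print('handle',len(hp)); l=cv2.fitLine(hp[:,:2].astype(np.float32),cv2.DIST_HUBER,0,.01,.01).ravel(); print(l.round(4)); print(hp[np.argsort(hp[:,1])][::25].round(3))
    w=f(.045,.062,.38,.58,.05,.24); print('rim',len(w),cv2.minAreaRect(w[:,:2].astype(np.float32)),w.max(0))
    for n,a in(('block',(.02,.03,.5,.7,.18,.34)),('pot',(.04,.07,.4,.54,-.12,0)),('big',(.02,.05,.3,.42,-.2,-.08)),('cast',(.015,.042,.42,.54,.09,.18))):
        q=f(*a);print(n,len(q),cv2.minAreaRect(q[:,:2].astype(np.float32)))
E
python3 m.py
```

```text
pad [ 0.6653 -0.1197  0.2454] ((0.668001115322113, -0.11784295737743378), (0.048451077193021774, 0.05763205513358116), 10.484702110290527)
foot ((0.5909308195114136, 0.012210860848426819), (0.17737402021884918, 0.16979239881038666), 1.0765079259872437)
bar 1428 [-0.2076  0.944  -0.2566  0.6382  0.0231  0.1952]
hook pts
[[0.544 0.125 0.171]
 [0.546 0.13  0.166]
 [0.549 0.133 0.171]
 [0.551 0.131 0.169]
 [0.555 0.125 0.159]
 [0.558 0.132 0.155]
 [0.561 0.131 0.158]
 [0.565 0.128 0.158]
 [0.568 0.127 0.157]
 [0.571 0.134 0.153]
 [0.574 0.129 0.155]
 [0.577 0.13  0.155]
 [0.581 0.13  0.157]
 [0.582 0.132 0.159]
 [0.585 0.132 0.157]
 [0.588 0.138 0.152]
 [0.591 0.132 0.159]
 [0.593 0.134 0.157]
 [0.597 0.136 0.158]
 [0.6   0.136 0.157]
 [0.603 0.136 0.16 ]
 [0.606 0.14  0.159]
 [0.609 0.145 0.154]
 [0.611 0.134 0.156]
 [0.611 0.136 0.162]
 [0.612 0.132 0.168]
 [0.613 0.128 0.165]
 [0.614 0.126 0.163]
 [0.614 0.123 0.17 ]
 [0.615 0.134 0.167]
 [0.615 0.119 0.165]
 [0.616 0.117 0.164]
 [0.616 0.118 0.152]
 [0.616 0.131 0.153]
 [0.616 0.121 0.155]
 [0.617 0.14  0.167]
 [0.617 0.115 0.169]
 [
[... 507 characters left out ...]
[0.486 0.189 0.187]
 [0.477 0.193 0.108]
 [0.481 0.195 0.1  ]
 [0.476 0.196 0.103]]
rim 1033 ((0.4955715835094452, 0.15817566215991974), (0.1381920576095581, 0.11420922726392746), 23.327173233032227) [0.57532746 0.23108029 0.06192379]
block 1130 ((0.5982575416564941, 0.2782682180404663), (0.23774418234825134, 0.11863306164741516), 32.04750442504883)
pot 556 ((0.4840613007545471, -0.10066277533769608), (0.05984814092516899, 0.03829445317387581), 0.3491300046443939)
big 894 ((0.3591829836368561, -0.1759260594844818), (0.05210942402482033, 0.055421922355890274), 10.351560592651367)
cast 778 ((0.4801108241081238, 0.144026979804039), (0.09839082509279251, 0.10169865936040878), 18.461688995361328)
```

```bash
python3 - <<'E'
from m import *
for n in('top0','scene0'):
    c=load(n); C=cloud(c); 
    def sel(zl,zh,xl,xh,yl,yh):
        return (C[...,2]>zl)&(C[...,2]<zh)&(C[...,0]>xl)&(C[...,0]<xh)&(C[...,1]>yl)&(C[...,1]<yh)
    def line(m,z):
        v,u=np.nonzero(m); q=onz(c,np.c_[u,v],z)[:,:2].astype(np.float32); l=cv2.fitLine(q,cv2.DIST_HUBER,0,.01,.01).ravel(); return len(q),l.round(4),q.min(0).round(4),q.max(0).round(4)
    print(n,'hooptop',line(sel(.187,.215,.44,.54,.125,.18),.198))
    print(n,'hookbar',line(sel(.145,.165,.552,.608,.10,.15),.151))
    print(n,'tip',line(sel(.161,.18,.53,.56,.10,.15),.165))
    g=sel(.03,.5,.62,.80,-.2,-.03); q=C[g]; print('tall near pad', [ (x,round(float(q[(q[:,0]>x)&(q[:,0]<x+.03),2].max()),3)) for x in np.arange(.62,.8,.03) if ((q[:,0]>x)&(q[:,0]<x+.03)).any()])
    r=sel(.045,.062,.41,.58,.07,.24)&(c['img'].min(-1)>120); q=C[r][:,:2].astype(np.float32);print('rim',cv2.minAreaRect(q))
    p=sel(.22,.27,.64,.72,-.16,-.08);q=C[p];print('pad',np.median(q,0),line(p,.247),cv2.minAreaRect(q[:,:2].astype(np.float32)))
E
```

```text
top0 hooptop (114, array([ 0.3781, -0.9258,  0.4966,  0.1536], dtype=float32), array([0.483 , 0.1271], dtype=float32), array([0.509 , 0.1784], dtype=float32))
top0 hookbar (100, array([0.9768, 0.2142, 0.5817, 0.1329], dtype=float32), array([0.554 , 0.1254], dtype=float32), array([0.6096, 0.1407], dtype=float32))
top0 tip (18, array([ 0.8712, -0.491 ,  0.5494,  0.1296], dtype=float32), array([0.5456, 0.1248], dtype=float32), array([0.554 , 0.1331], dtype=float32))
tall near pad [(np.float64(0.62), 0.249), (np.float64(0.65), 0.254), (np.float64(0.68), 0.255), (np.float64(0.7100000000000001), 0.049), (np.float64(0.7400000000000001), 0.042), (np.float64(0.7700000000000001), 0.043)]
rim ((0.49526652693748474, 0.15727511048316956), (0.13614828884601593, 0.10967940092086792), 22.691761016845703)
pad [ 0.66623691 -0.1177147   0.24484634] (636, array([ 0.3535, -0.9354,  0.6663, -0.1165], dtype=float32), array([ 0.64  , -0.1483], dtype=float32), array([ 0.695 , -0.0756], dtype=float32)) ((0.6678610444068909, -0.11185969412326813), (0.04676081985235214, 0.06607207655906677), 9.228714942932129)

[... 396 characters left out ...]
.5459, 0.1224], dtype=float32), array([0.5549, 0.1361], dtype=float32))
tall near pad [(np.float64(0.62), 0.249), (np.float64(0.65), 0.254), (np.float64(0.68), 0.255), (np.float64(0.7100000000000001), 0.047), (np.float64(0.7400000000000001), 0.042), (np.float64(0.7700000000000001), 0.041)]
rim ((0.4956963360309601, 0.15729287266731262), (0.13826528191566467, 0.10629968345165253), 22.713438034057617)
pad [ 0.66288171 -0.12120324  0.24587388] (334, array([ 0.8555, -0.5178,  0.6616, -0.1217], dtype=float32), array([ 0.6281, -0.1499], dtype=float32), array([ 0.6999, -0.089 ], dtype=float32)) ((0.6663310527801514, -0.1136336475610733), (0.0466986745595932, 0.0665179044008255), 10.484703063964844)
```

>>> jog_arm --targets '[[9.4,[0,-5,0],0],[9.4,[-3,-7.6,-4.5],0.1],[9.4,[-6,-7.6,-9],0.2],[9.4,[-9,-7.6,-14],0.3],[9.4,[-12,-7.6,-18.5],0.4],[9.4,[-15,-7.6,-23],0.5],[9.4,[-18,-7.6,-28],0.6],[9.4,[-21,-7.6,-33],0.7],[9.4,[-24,-7.6,-38],0.82],[9.4,[-26,-7.6,-41],0.94]]' --grip_force 25

```text
time_s: 1.1
ee_pos: [0.4389, 0.2139, 0.3004]
eef_rot: [-1.571, 0.0, 0.391]
force: [0.6, -0.0, -0.0]
grip_width: 0.0937
```

```bash
cat > d.py <<'E'
# tool-axes shift (cm) and turn from present pose to a target x y z yaw
import sys
from h import *
o=ctrl.get_obs(); p=o['ee_pos']; y=o['eef_rot'][2]
print('t',round(o['time_s'],2),p.round(4),o['eef_rot'].round(3),'F',o['force'].round(1),o['grip_width'].round(4))
if len(sys.argv)>4:
    X,Y,Z,W=map(float,sys.argv[1:5]); d=np.array([X,Y,Z])-p
    print('shift',np.round([100*(d[0]*np.cos(y)+d[1]*np.sin(y)),-100*d[2],100*(-d[0]*np.sin(y)+d[1]*np.cos(y))],2),'turn',round(y-W,3))
E
python3 d.py .4955 .157 .30 .396
```

```text
Traceback (most recent call last):
  File "d.py", line 5, in <module>
    print('t',round(o['time_s'],2),p.round(4),o['eef_rot'].round(3),'F',o['force'].round(1),o['grip_width'].round(4))
                                                                                            ^^^^^^^^^^^^^^^^^^^^^
AttributeError: 'float' object has no attribute 'round'
```

>>> jog_arm --targets '[[9.4,[0,0,0],0],[9.4,[0,0,0],0]]'

```text
time_s: 1.3
ee_pos: [0.438, 0.215, 0.3]
eef_rot: [-1.571, 0.001, 0.395]
force: [0.8, 0.3, -0.1]
grip_width: 0.0941
```

```bash
sed -i "s/o\['grip_width'\].round(4)/round(float(o['grip_width']),4)/" d.py; python3 d.py .4955 .157 .30 .396
```

```text
t 1.3 [0.438 0.215 0.3  ] [-1.571e+00  1.000e-03  3.950e-01] F [ 0.8  0.3 -0.1] 0.0941
shift [ 3.07  0.   -7.57] turn -0.001
```

>>> jog_arm --targets '[[9.4,[1.5,0,-3.8],0],[9.4,[3.07,0,-7.57],0],[9.4,[3.07,0,-7.57],0],[9.4,[3.07,0,-7.57],0],[9.4,[3.07,0,-7.57],0]]'

```text
time_s: 1.8
ee_pos: [0.4944, 0.159, 0.3005]
eef_rot: [-1.571, -0.0, 0.398]
force: [0.7, 0.7, 0.5]
grip_width: 0.0938
```

```bash
python3 d.py .4955 .157 .205 .396
```

```text
t 1.8 [0.4944 0.159  0.3005] [-1.571 -0.     0.398] F [0.7 0.7 0.5] 0.0938
shift [ 0.02  9.55 -0.22] turn 0.002
```

>>> jog_arm --targets '[[9.4,[0,4,-0.1],0],[9.4,[0,7,-0.1],0],[8,[0,9,-0.1],0],[5,[0,9.5,-0.1],0],[4,[0,9.5,-0.1],0],[3,[0,9.5,-0.1],0],[3,[0,9.5,-0.1],0],[3,[0,9.5,-0.1],0],[3,[0,9.5,-0.1],0]]'

```text
time_s: 2.7
ee_pos: [0.4958, 0.1568, 0.2059]
eef_rot: [-1.571, -0.001, 0.396]
force: [-0.1, -0.4, 0.0]
grip_width: 0.0414
```

```bash
python3 d.py; python3 - <<'E'
from h import *
s=shot('scene','s1'); t=shot('top','t1')
a=cv2.resize(t['img'][130:290,190:340],None,fx=2.6,fy=2.6,interpolation=cv2.INTER_CUBIC)
b=cv2.resize(s['img'][120:280,205:355],None,fx=2.6,fy=2.6,interpolation=cv2.INTER_CUBIC)
cv2.imwrite('pics/c1.png',np.hstack([a,b])[...,::-1])
E
```

```text
t 2.7 [0.4958 0.1568 0.2059] [-1.571e+00 -1.000e-03  3.960e-01] F [-0.1 -0.4  0. ] 0.0414
```

View pics/c1.png

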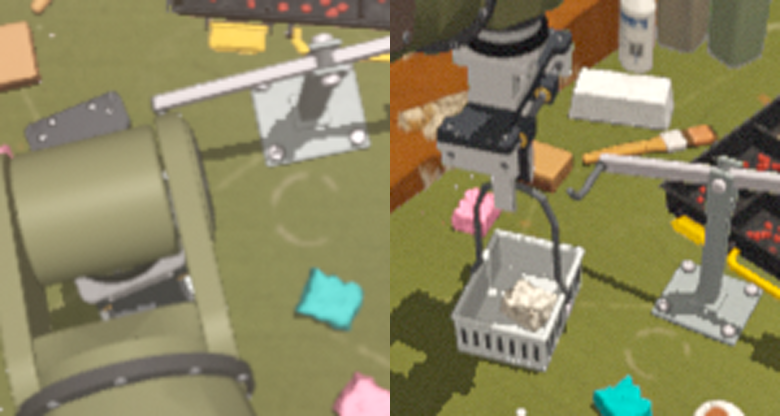

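The scene crop (right half) shows the near finger at (508,185) straddling the top of the hoop, basket upright and untouched. Closing gently.

>>> jog_arm --targets '[[2.5,[0,0,0],0],[2,[0,0,0],0],[1.6,[0,0,0],0],[1.3,[0,0,0],0],[1.1,[0,0,0],0],[1,[0,0,0],0],[0.9,[0,0,0],0],[0.8,[0,0,0],0],[0.6,[0,0,0],0],[0.4,[0,0,0],0]]' --grip_force 20

```text
time_s: 3.8
ee_pos: [0.4958, 0.1568, 0.2056]
eef_rot: [-1.571, -0.0, 0.396]
force: [1.5, 0.7, 1.8]
grip_width: 0.0069
```

>>> jog_arm --targets '[[0.2,[0,0,0],0],[0,[0,0,0],0],[0,[0,0,0],0],[0,[0,0,0],0]]'

```text
time_s: 4.2
ee_pos: [0.4958, 0.1568, 0.2056]
eef_rot: [-1.571, -0.0, 0.396]
force: [1.9, 0.6, 3.6]
grip_width: 0.0073
```

```bash
python3 d.py .5145 .118 .205 .2
```

```text
t 4.2 [0.4958 0.1568 0.2056] [-1.571 -0.     0.396] F [1.9 0.6 3.6] 0.0073
shift [ 0.23  0.06 -4.3 ] turn 0.196
```

>>> jog_arm --targets '[[0,[-0.1,0,-0.3],0.015],[0,[-0.15,0,-0.75],0.04],[0,[-0.25,0,-1.25],0.065],[0,[-0.35,0,-1.75],0.09],[0,[-0.45,0,-2.25],0.115],[0,[-0.55,0,-2.75],0.14],[0,[-0.65,0,-3.25],0.165],[0,[-0.72,0,-3.6],0.185],[0,[-0.77,0,-3.8],0.196],[0,[-0.77,0,-3.8],0.196]]'

```text
time_s: 5.2
ee_pos: [0.5056, 0.1192, 0.209]
eef_rot: [-1.57, -0.009, 0.199]
force: [6.6, 4.9, 25.4]
grip_width: 0.007
```

```bash
python3 d.py .572 .1315 .2056 .2; python3 - <<'E'
from h import *
s=shot('scene','s2')
b=cv2.resize(s['img'][140:280,205:375],None,fx=3,fy=3,interpolation=cv2.INTER_CUBIC)
cv2.imwrite('pics/c2.png',b[...,::-1])
E
```

```text
t 5.2 [0.5056 0.1192 0.209 ] [-1.57  -0.009  0.199] F [ 6.6  4.9 25.4] 0.007
shift [ 6.75  0.34 -0.1 ] turn -0.001
```

View pics/c2.png

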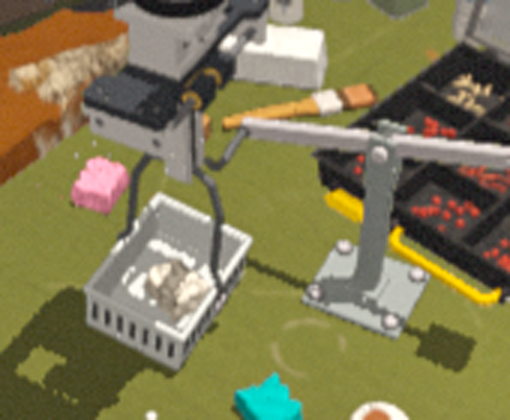

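The basket is now in line with the hook but the tool is pressed up with 25 N: dragging from the top jams the leading edge. I'll unload, release, and push it low from behind instead.

>>> jog_arm --targets '[[0,[0,-0.1,0],0],[0,[0,-0.2,0],0],[0,[0,-0.3,0],0],[0,[0,-0.3,0],0]]'

```text
time_s: 5.65
ee_pos: [0.504, 0.119, 0.2097]
eef_rot: [-1.571, -0.003, 0.2]
force: [3.0, 2.6, 10.2]
grip_width: 0.0071
```

```bash
python3 - <<'E'
from h import *
c=load('s1'); P=np.r_[cloud(c).reshape(-1,3),cloud(load('t1')).reshape(-1,3)]; P=P[np.isfinite(P[:,0])]
d=P-[.4958,.1568,.2058]; y=.396; a=d[:,0]*np.cos(y)+d[:,1]*np.sin(y); b=-d[:,0]*np.sin(y)+d[:,1]*np.cos(y)
for h in np.arange(.0,.3,.02):
    m=(d[:,2]>h)&(d[:,2]<h+.02)&(abs(a)<.15)&(abs(b)<.15)
    if m.sum()>3: print(round(h,2),m.sum(),'x',a[m].min().round(3),a[m].max().round(3),'z',b[m].min().round(3),b[m].max().round(3))
C=cloud(load('s2')).reshape(-1,3);i=load('s2')['img'].reshape(-1,3)
m=(C[:,2]>.035)&(C[:,2]<.08)&(C[:,0]>.4)&(C[:,0]<.6)&(C[:,1]>.04)&(C[:,1]<.21)&(i.min(1)>110); q=C[m]
print('rim s2',cv2.minAreaRect(q[:,:2].astype(np.float32))); 
s=(q-[.504,.119,0]); u=s[:,0]*.98+s[:,1]*.199; v=-s[:,0]*.199+s[:,1]*.98
for n,k in(('L',v>.04),('R',v<-.04),('F',u>.055),('B',u<-.055)): print(n,k.sum(),np.percentile(q[k,2],[50,90]).round(4) if k.any() else '')
E
python3 d.py
```

```text
0.0 85 x -0.035 0.031 z -0.011 0.008
0.02 44 x -0.035 0.028 z -0.011 0.008
0.06 23 x -0.082 0.074 z -0.03 0.032
0.08 403 x -0.084 0.079 z -0.035 0.032
0.1 876 x -0.091 0.088 z -0.035 0.034
0.12 945 x -0.091 0.088 z -0.035 0.034
0.14 177 x -0.045 0.004 z -0.035 0.031
0.16 649 x -0.043 0.023 z -0.039 0.034
0.18 167 x -0.037 0.01 z -0.035 0.02
0.2 27 x -0.036 -0.004 z -0.059 0.012
0.22 207 x -0.131 0.019 z -0.063 0.049
0.24 571 x -0.144 0.042 z -0.064 0.05
0.26 1893 x -0.149 0.044 z -0.063 0.076
0.28 3645 x -0.15 0.033 z -0.06 0.076
rim s2 ((0.5051214098930359, 0.1391034573316574), (0.13814350962638855, 0.10959071666002274), 10.4373779296875)
L 371 [0.0585 0.0711]
R 0 
F 265 [0.0573 0.0698]
B 189 [0.0547 0.0654]
t 5.65 [0.504  0.119  0.2097] [-1.571 -0.003  0.2  ] F [ 3.   2.6 10.2] 0.0071
```

The cloud shows the basket tilted ~0.13 rad (left rim up ~14 mm), with the body lagging about 20 mm. I'm rotating it back flat by moving the hoop top back left before releasing.

>>> jog_arm --targets '[[0,[0,0,0.3],0],[0,[0,0.05,0.6],0],[0,[0,0.1,0.9],0],[0,[0,0.15,1.2],0],[0,[0,0.18,1.5],0],[0,[0,0.2,1.8],0],[0,[0,0.2,2.0],0],[0,[0,0.2,2.0],0]]'

```text
time_s: 6.45
ee_pos: [0.4996, 0.1386, 0.207]
eef_rot: [-1.571, -0.001, 0.2]
force: [2.4, 1.3, 5.9]
grip_width: 0.0076
```

```bash
cat > rim.py <<'E'
from h import *
import sys
from scipy.optimize import least_squares
def rim(n,c0,pr=True):
    c=load(n); C=cloud(c).reshape(-1,3); i=c['img'].reshape(-1,3)
    m=(C[:,2]>.035)&(C[:,2]<.09)&(np.hypot(C[:,0]-c0[0],C[:,1]-c0[1])<.1)&(i.min(1)>110); q=C[m]
    r=cv2.minAreaRect(q[:,:2].astype(np.float32)); print(n,'rim',np.round(r[0],4),np.round(r[1],4),round(r[2],1))
    y=.2;s=q-[*r[0],0]; u=s[:,0]*np.cos(y)+s[:,1]*np.sin(y); v=-s[:,0]*np.sin(y)+s[:,1]*np.cos(y)
    for k,mm in(('L',v>.04),('R',v<-.04),('F',u>.055),('B',u<-.055)):
        if mm.any(): print(k,mm.sum(),np.percentile(q[mm,2],[50,90]).round(4),end=' ')
    print()
if __name__=='__main__':
    tag=sys.argv[1]; 
    for n in('scene','top'): shot(n,n[0]+tag); rim(n[0]+tag,(float(sys.argv[2]),float(sys.argv[3])))
E
python3 d.py; python3 rim.py 3 .505 .139
```

```text
t 6.45 [0.4996 0.1386 0.207 ] [-1.571e+00 -1.000e-03  2.000e-01] F [2.4 1.3 5.9] 0.0076
s3 rim [0.5043 0.1435] [0.1378 0.1115] 12.5
L 250 [0.0555 0.0635] R 160 [0.0567 0.0624] F 216 [0.0553 0.0641] B 180 [0.0533 0.059 ] 
t3 rim [0.5112 0.1486] [0.1176 0.1054] 11.8
L 39 [0.0588 0.062 ] R 90 [0.0575 0.0609] F 2 [0.0612 0.0615] B 10 [0.0556 0.059 ]
```

>>> jog_arm --targets '[[0,[0.2,0,0.15],0],[0,[0.3,0,0.3],0],[0,[0.3,0,0.3],0],[0.6,[0.3,0,0.3],0],[0.8,[0.3,0,0.3],0],[1,[0.3,0,0.3],0],[1.5,[0.3,0,0.3],0],[2.5,[0.3,0,0.3],0],[3,[0.3,0,0.3],0],[3,[0.3,0,0.3],0]]' --grip_force 5

```text
time_s: 7.55
ee_pos: [0.5016, 0.1418, 0.2065]
eef_rot: [-1.571, 0.0, 0.2]
force: [0.7, -0.9, -0.1]
grip_width: 0.0295
```

```bash
python3 d.py; python3 rim.py 4 .505 .142
```

```text
t 7.55 [0.5016 0.1418 0.2065] [-1.571  0.     0.2  ] F [ 0.7 -0.9 -0.1] 0.0295
s4 rim [0.5067 0.1451] [0.1354 0.1121] 11.1
L 229 [0.0512 0.0583] R 156 [0.0559 0.0591] F 183 [0.0512 0.0579] B 187 [0.0517 0.0583] 
t4 rim [0.5147 0.1521] [0.114  0.1024] 11.5
L 31 [0.0556 0.058 ] R 63 [0.0554 0.0579] F 1 [0.053 0.053] B 4 [0.057  0.0581]
```

>>> jog_arm --targets '[[3,[0,-4,0],0],[4,[0,-8,0],0],[5,[0,-12,0],0.1],[6,[-4,-12,2],0.24],[6,[-8,-12,4],0.38],[6,[-12,-12,7],0.52],[6,[-14,-12,10],0.66],[6,[-14,-12,12],0.8],[6,[-14,-12,12],0.94],[6,[-14,-12,12],1.08]]'

```text
time_s: 8.65
ee_pos: [0.3402, 0.2321, 0.3266]
eef_rot: [-1.57, -0.0, -0.884]
force: [0.7, -0.7, 0.3]
grip_width: 0.0602
```

>>> jog_arm --targets '[[6,[0,0,0],0.14],[6,[0,0,0],0.28],[6,[0,0,0],0.42],[6,[0,0,0],0.49],[6,[0,0,0],0.49],[6,[0,0,0],0.49]]'

```text
time_s: 9.25
ee_pos: [0.3405, 0.2316, 0.3265]
eef_rot: [-1.571, 0.0, -1.368]
force: [-0.1, -0.1, -0.9]
grip_width: 0.0599
```

```bash
python3 d.py .4474 .182 .15 -1.37; python3 rim.py 5 .505 .144; python3 - <<'E'
from h import *
a,b=load('t5')['img'],load('s5')['img']
a=cv2.resize(a[110:290,170:410],None,fx=1.65,fy=1.65,interpolation=cv2.INTER_CUBIC)
b=cv2.resize(b[150:285,205:385],None,fx=2.2,fy=2.2,interpolation=cv2.INTER_CUBIC)
cv2.imwrite('pics/c5.png',np.hstack([a,b])[...,::-1])
E
```

```text
t 9.25 [0.3405 0.2316 0.3265] [-1.571  0.    -1.368] F [-0.1 -0.1 -0.9] 0.0599
shift [ 7.02 17.65  9.46] turn 0.002
s5 rim [0.5064 0.1449] [0.1365 0.1117] 10.7
L 234 [0.0522 0.0579] R 153 [0.0553 0.0593] F 181 [0.0507 0.0577] B 188 [0.0516 0.058 ] 
t5 rim [0.506  0.1484] [0.1366 0.1152] 11.5
L 215 [0.0552 0.0582] R 204 [0.0558 0.0596] F 182 [0.055  0.0583] B 160 [0.0561 0.0588]
```

View pics/c5.png

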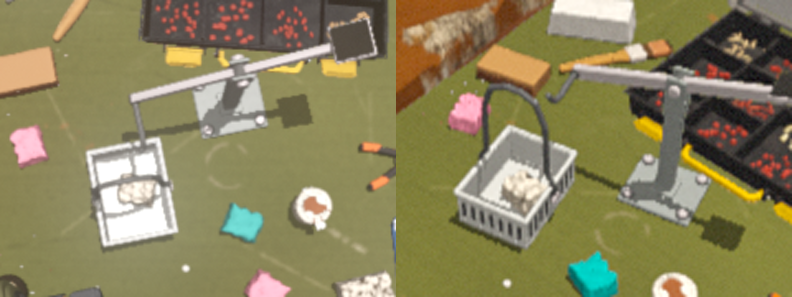

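Basket stands flat and parallel to the stand (left: basket centre (133,192), hook tip (141,145); right: casting inside at (522,190)). It still has 62 mm forward and 27 mm right to go. I'll grip the left wall low, near the rear corner, and drag from there.

>>> jog_arm --targets '[[4,[3.5,0,4],0.002],[3,[6.9,0,8],0.002],[3,[6.9,2,9.8],0.002],[3,[6.9,7,9.8],0.002],[3,[6.9,12,9.8],0.002],[3,[6.9,16,9.8],0.002],[3,[6.9,18,9.8],0.002],[3,[6.9,18,9.8],0.002]]'

```text
time_s: 10.15
ee_pos: [0.4492, 0.1832, 0.144]
eef_rot: [-1.576, -0.001, -1.371]
force: [-0.2, 0.6, 0.3]
grip_width: 0.0299
```

```bash
python3 d.py .4503 .1836 .045 -1.37
```

```text
t 10.15 [0.4492 0.1832 0.144 ] [-1.576e+00 -1.000e-03 -1.371e+00] F [-0.2  0.6  0.3] 0.0299
shift [-0.02  9.9   0.12] turn -0.001
```

>>> jog_arm --targets '[[3,[0,2,0.1],0],[3,[0,4,0.1],0],[3,[0,6,0.1],0],[3,[0,7.5,0.1],0],[3,[0,9,0.1],0],[3,[0,9.8,0.1],0],[3,[0,9.8,0.1],0]]'

```text
time_s: 10.85
ee_pos: [0.4515, 0.1838, 0.0487]
eef_rot: [-1.571, -0.0, -1.372]
force: [0.7, 0.6, 0.1]
grip_width: 0.0302
```

```bash
python3 d.py .4503 .1836 .045 -1.37
```

```text
t 10.85 [0.4515 0.1838 0.0487] [-1.571 -0.    -1.372] F [0.7 0.6 0.1] 0.0302
shift [-0.    0.37 -0.13] turn -0.002
```

Clear; no contact. Close on the wall.

>>> jog_arm --targets '[[2.4,[0,0.3,0],0],[1.9,[0,0.3,0],0],[1.5,[0,0.3,0],0],[1.2,[0,0.3,0],0],[0.9,[0,0.3,0],0],[0.7,[0,0.3,0],0],[0.5,[0,0.3,0],0],[0.3,[0,0.3,0],0],[0,[0,0.3,0],0],[0,[0,0.3,0],0]]' --grip_force 15

```text
time_s: 11.85
ee_pos: [0.4515, 0.1838, 0.0456]
eef_rot: [-1.57, 0.0, -1.372]
force: [0.4, 2.9, 1.9]
grip_width: 0.0038
```

```bash
python3 d.py; python3 rim.py 6 .506 .145
```

```text
t 11.85 [0.4515 0.1838 0.0456] [-1.57   0.    -1.372] F [0.4 2.9 1.9] 0.0038
s6 rim [0.5065 0.1468] [0.1363 0.1212] 11.5
L 84 [0.0567 0.082 ] R 171 [0.0553 0.0585] F 96 [0.0508 0.0577] B 245 [0.0551 0.0735] 
t6 rim [0.5073 0.1432] [0.1359 0.1112] 11.4
L 88 [0.0554 0.0589] R 192 [0.0555 0.0587] F 185 [0.0548 0.058 ] B 24 [0.0556 0.0581]
```

>>> jog_arm --targets '[[0,[0.2,0,0],0],[0,[0.5,0,0],0],[0,[0.9,0,0],0],[0,[1.3,0,0],0],[0,[1.7,0,0],0],[0,[2.1,0,0],0],[0,[2.4,0,0],0],[0,[2.6,0,0],0],[0,[2.6,0,0],0]]'

```text
time_s: 12.85
ee_pos: [0.4567, 0.1578, 0.0455]
eef_rot: [-1.571, -0.0, -1.372]
force: [0.4, 0.9, 5.3]
grip_width: 0.004
```

```bash
python3 d.py; python3 rim.py 7 .512 .119
```

```text
t 12.85 [0.4567 0.1578 0.0455] [-1.571 -0.    -1.372] F [0.4 0.9 5.3] 0.004
s7 rim [0.5125 0.1204] [0.1394 0.1205] 11.1
L 101 [0.0564 0.0818] R 172 [0.0554 0.0588] F 93 [0.0518 0.0577] B 258 [0.0551 0.0756] 
t7 rim [0.5127 0.1174] [0.1362 0.1107] 12.0
L 91 [0.0555 0.0583] R 201 [0.0556 0.0597] F 182 [0.0547 0.0584] B 20 [0.0561 0.0585]
```

Flat and aligned. Now forward 34 mm, still short of where the gripper body would meet the hook tip.

>>> jog_arm --targets '[[0,[0,0,0.2],0],[0,[0,0,0.6],0],[0,[0,0,1.1],0],[0,[0,0,1.6],0],[0,[0,0,2.1],0],[0,[0,0,2.6],0],[0,[0,0,3.0],0],[0,[0,0,3.3],0],[0,[0,0,3.4],0],[0,[0,0,3.4],0]]'

```text
time_s: 13.95
ee_pos: [0.4893, 0.1646, 0.0454]
eef_rot: [-1.573, -0.0, -1.372]
force: [-6.0, -1.5, 10.7]
grip_width: 0.004
```

>>> jog_arm --targets '[[0.4,[0,0,0],0],[0.6,[0,0,0],0],[0.9,[0,0,0],0],[1.4,[0,0,0],0],[2,[0,0,0],0],[3,[0,0,0],0],[3,[0,0,0],0]]' --grip_force 5

```text
time_s: 14.65
ee_pos: [0.4898, 0.165, 0.0454]
eef_rot: [-1.571, -0.0, -1.372]
force: [0.4, -0.2, -0.2]
grip_width: 0.0295
```

```bash
python3 d.py; python3 rim.py 8 .546 .126
```

```text
t 14.65 [0.4898 0.165  0.0454] [-1.571 -0.    -1.372] F [ 0.4 -0.2 -0.2] 0.0295
s8 rim [0.542  0.1323] [0.1366 0.133 ] 8.8
L 63 [0.0583 0.0791] R 188 [0.0552 0.0587] F 93 [0.0505 0.0586] B 205 [0.0516 0.0588] 
t8 rim [0.5443 0.1231] [0.1355 0.1113] 10.3
L 70 [0.0551 0.0592] R 198 [0.0552 0.0587] F 190 [0.055  0.0582] B 23 [0.056  0.0583]
```

>>> jog_arm --targets '[[3,[0,-2,0],0],[3,[0,-4.5,0],0],[3,[0,-6,0],0],[3,[0,-6,0],0],[4,[0,-6,-2.5],0],[5,[0,-6,-4.7],0],[6,[2.5,-6,-4.7],0],[6,[4.8,-6,-4.7],0],[6,[4.8,-6,-4.7],0],[6,[4.8,-6,-4.7],0]]'

```text
time_s: 15.75
ee_pos: [0.453, 0.1087, 0.1048]
eef_rot: [-1.572, 0.0, -1.373]
force: [0.3, 0.1, 0.0]
grip_width: 0.0602
```

```bash
python3 d.py; python3 rim.py 9 .545 .1245
```

```text
t 15.75 [0.453  0.1087 0.1048] [-1.572  0.    -1.373] F [0.3 0.1 0. ] 0.0602
s9 rim [0.5433 0.122 ] [0.1352 0.1117] 11.7
L 105 [0.0536 0.0586] R 153 [0.0555 0.0597] F 58 [0.0502 0.0574] B 158 [0.0481 0.0587] 
t9 rim [0.5643 0.1274] [0.1008 0.1148] 5.8
L 127 [0.0552 0.0593] R 144 [0.0553 0.0589] B 1 [0.0553 0.0553]
```

>>> jog_arm --targets '[[6,[0.3,2,0],0],[6,[0.3,4,0],0],[6,[0.3,6,0],0],[6,[0.3,6.5,0],0],[6,[0.3,6.5,0.5],0],[6,[0.3,6.5,0.9],0],[6,[0.3,6.5,1.2],0],[6,[0.3,6.5,1.4],0],[6,[0.3,6.5,1.5],0]]'

```text
time_s: 16.75
ee_pos: [0.4689, 0.1088, 0.0408]
eef_rot: [-1.57, -0.0, -1.372]
force: [0.6, 0.4, 0.3]
grip_width: 0.06
```

```bash
python3 d.py
```

```text
t 16.75 [0.4689 0.1088 0.0408] [-1.57  -0.    -1.372] F [0.6 0.4 0.3] 0.06
```

>>> jog_arm --targets '[[6,[0,0,0.2],0],[6,[0,0,0.5],0],[6,[0,0,0.8],0],[6,[0,0,1.1],0],[6,[0,0,1.4],0],[6,[0,0,1.7],0],[6,[0,0,2.0],0],[6,[0,0,2.3],0],[6,[0,0,2.5],0],[6,[0,0,2.5],0]]'

```text
time_s: 17.75
ee_pos: [0.4934, 0.1137, 0.0404]
eef_rot: [-1.57, -0.0, -1.372]
force: [0.4, 0.9, -0.6]
grip_width: 0.0599
```

```bash
python3 d.py; python3 rim.py A .566 .129; python3 - <<'E'
from h import *
c=load('sA');C=cloud(c); m=(C[...,2]>.187)&(C[...,2]<.215)&(C[...,0]>.52)&(C[...,0]<.6)&(C[...,1]>.09)&(C[...,1]<.17)
print('hooptop',m.sum(),np.median(C[m],0))
cv2.imwrite('pics/cA.png',cv2.resize(c['img'][140:270,225:395],None,fx=4,fy=4,interpolation=cv2.INTER_CUBIC)[...,::-1])
E
```

```text
t 17.75 [0.4934 0.1137 0.0404] [-1.57  -0.    -1.372] F [ 0.4  0.9 -0.6] 0.0599
sA rim [0.5571 0.1234] [0.1538 0.1083] 10.6
L 35 [0.0527 0.0762] R 81 [0.0554 0.0774] F 140 [0.0523 0.0579] B 192 [0.0572 0.0814] 
tA rim [0.5913 0.1345] [0.0816 0.1084] 11.3
L 86 [0.0553 0.058 ] R 95 [0.0553 0.059 ] 
hooptop 9 [0.57021639 0.09942318 0.19018477]
```

View pics/cA.png

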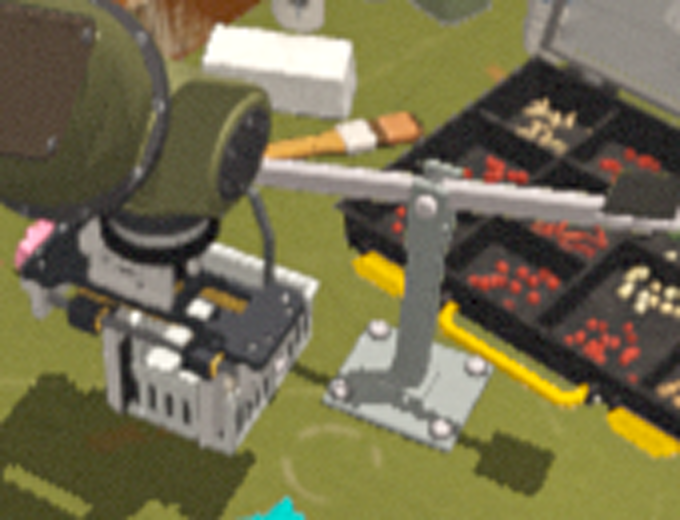

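The basket is square and flat against the two pushing fingers, the hoop's right arm at (265,240) beside the lever end. I'll push 4 mm more, then back off and measure.

>>> jog_arm --targets '[[6,[0,0,0.2],0],[6,[0,0,0.4],0],[6,[0,0,0.4],0],[6,[0,0,-0.5],0],[6,[0,0,-2.5],0],[6,[0,0,-5],0],[6,[0,-4,-7],0],[6,[0,-9,-7],0],[6,[0,-14,-7],0],[6,[-3,-18,-8],0]]'

```text
time_s: 18.85
ee_pos: [0.4092, 0.1255, 0.2226]
eef_rot: [-1.568, -0.0, -1.375]
force: [1.1, 0.8, -0.0]
grip_width: 0.0601
```

>>> jog_arm --targets '[[4,[-3,-6,-3],0],[2,[-6,-10,-6],0],[0,[-10,-10,-8],0],[0,[-13,-10,-8],0],[0,[-13,-10,-8],0],[0,[-13,-10,-8],0]]'

```text
time_s: 19.45
ee_pos: [0.3042, 0.2386, 0.3195]
eef_rot: [-1.571, -0.0, -1.369]
force: [-0.2, -0.8, -0.3]
grip_width: 0.0155
```

```bash
python3 d.py; python3 rim.py B .571 .130; python3 - <<'E'
from h import *
ims=[]
for n in('tB','sB'):
    c=load(n);C=cloud(c); m=(C[...,2]>.187)&(C[...,2]<.215)&(C[...,0]>.53)&(C[...,0]<.605)&(C[...,1]>.10)&(C[...,1]<.17)
    v,u=np.nonzero(m); q=onz(c,np.c_[u,v],.198); l=cv2.fitLine(q[:,:2].astype(np.float32),cv2.DIST_HUBER,0,.01,.01).ravel()
    print(n,'hooptop',m.sum(),np.median(C[m],0).round(4),l.round(4))
    u,v=proj(c,[.572,.1315,.1])[0].astype(int); ims.append(cv2.resize(c['img'][v-55:v+55,u-55:u+55],(390,390),interpolation=cv2.INTER_CUBIC)); 
cv2.imwrite('pics/cB.png',np.hstack(ims)[...,::-1])
E
```

```text
t 19.45 [0.3042 0.2386 0.3195] [-1.571 -0.    -1.369] F [-0.2 -0.8 -0.3] 0.0155
sB rim [0.5702 0.1276] [0.1399 0.1114] 11.3
L 209 [0.0518 0.058 ] R 136 [0.0554 0.0593] F 185 [0.0506 0.0578] B 184 [0.0492 0.0577] 
tB rim [0.5681 0.1308] [0.1361 0.1153] 10.6
L 192 [0.0554 0.0579] R 196 [0.0559 0.0597] F 170 [0.054  0.0575] B 151 [0.0559 0.0587] 
tB hooptop 126 [0.5679 0.1326 0.1961] [ 0.2075 -0.9782  0.5675  0.1323]
sB hooptop 67 [0.5678 0.1305 0.1973] [ 0.1525 -0.9883  0.5673  0.1245]
```

View pics/cB.png

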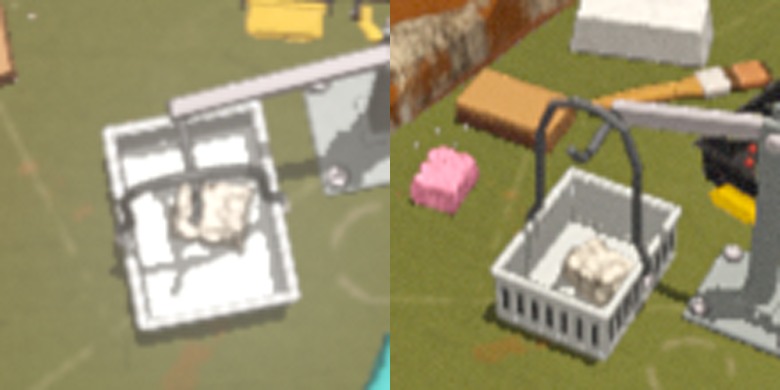

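Hoop bar is over the hook, with the tip protruding through it (right half: tip at (575,150), hoop top (590,105)). Hoop measures x≈0.568 against hook 0.572; basket is flat, casting inside. Now to the pad.

```bash
python3 d.py .6665 -.118 .31 -1.37
```

```text
t 19.55 [0.305  0.2376 0.3192] [-1.571 -0.    -1.373] F [-0.6 -0.5  0.1] 0.0075
shift [41.98  0.92 28.44] turn -0.003
```

>>> jog_arm --targets '[[0,[4.5,0,0],0],[0,[9,0,1],0],[0,[13,0,3],0],[0,[17,0,5],0],[0,[21,0,8],0],[0,[25,0,11],0],[0,[29,0,14],0],[0,[33,0,17],0],[0,[37,0,20],0],[0,[40,0,23],0]]'

```text
time_s: 20.55
ee_pos: [0.61, -0.1128, 0.3187]
eef_rot: [-1.572, 0.0, -1.376]
force: [-0.1, 0.3, 0.2]
grip_width: 0.0008
```

>>> jog_arm --targets '[[0,[0,0,0],0],[0,[0,0,0],0]]'

```text
time_s: 20.75
ee_pos: [0.609, -0.1104, 0.3181]
eef_rot: [-1.573, 0.001, -1.375]
force: [-0.2, -0.2, 0.2]
grip_width: 0.0008
```

```bash
python3 d.py .6665 -.118 .28 -1.37
```

```text
t 20.75 [ 0.609  -0.1104  0.3181] [-1.573e+00  1.000e-03 -1.375e+00] F [-0.2 -0.2  0.2] 0.0008
shift [1.87 3.81 5.49] turn -0.005
```

>>> jog_arm --targets '[[0,[1,0,3],0],[0,[1.9,0,5.5],0],[0,[1.9,2,5.5],0],[0,[1.9,3.8,5.5],0],[0,[1.9,3.8,5.5],0],[0,[1.9,3.8,5.5],0]]'

```text
time_s: 21.35
ee_pos: [0.6665, -0.1162, 0.2831]
eef_rot: [-1.57, -0.0, -1.372]
force: [1.0, -0.3, -0.1]
grip_width: 0.0006
```

```bash
python3 d.py .6665 -.118 .266 -1.37
```

```text
t 21.35 [ 0.6665 -0.1162  0.2831] [-1.57  -0.    -1.372] F [ 1.  -0.3 -0.1] 0.0006
shift [ 0.18  1.71 -0.04] turn -0.002
```

>>> jog_arm --targets '[[0,[0.2,0.8,0],0],[0,[0.2,1.4,0],0],[0,[0.2,1.8,0],0],[0,[0.3,2.2,0],0],[0,[0.4,2.6,0],0],[0,[0.4,3.0,0],0],[0,[0.5,3.4,0],0],[0,[0.5,3.8,0],0],[0,[0.6,4.2,0],0],[0,[0.6,4.2,0],0]]'

```text
time_s: 22.35
ee_pos: [0.6685, -0.1229, 0.2404]
eef_rot: [-1.569, -0.002, -1.373]
force: [0.6, -2.1, 3.5]
grip_width: 0.0003
```

```bash
python3 d.py; python3 rim.py C .569 .130;  python3 - <<'E'
from h import *
c=load('sC');u,v=proj(c,[.6,.06,.13])[0].astype(int); cv2.imwrite('pics/cC.png',cv2.resize(c['img'][v-70:v+70,u-90:u+90],None,fx=3.3,fy=3.3,interpolation=cv2.INTER_CUBIC)[...,::-1])
E
```

```text
t 22.35 [ 0.6685 -0.1229  0.2404] [-1.569 -0.002 -1.373] F [ 0.6 -2.1  3.5] 0.0003
sC rim [0.5697 0.1276] [0.1387 0.1098] 10.8
L 206 [0.0523 0.0583] R 141 [0.0552 0.0592] F 185 [0.0509 0.0578] B 187 [0.0497 0.0581] 
tC rim [0.5685 0.131 ] [0.1366 0.1153] 11.7
L 196 [0.0554 0.0586] R 203 [0.0556 0.0588] F 194 [0.0543 0.0575] B 152 [0.0561 0.0585]
```

View pics/cC.png

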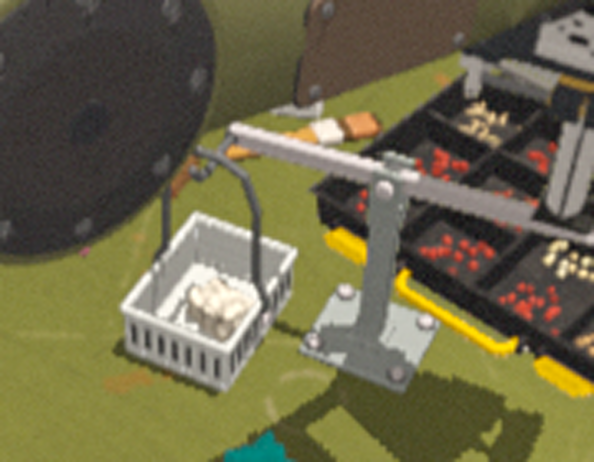

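The finger is on the pad (565,210), the hook is rising inside the hoop just under its top bar (205,165), and the basket is still flat. Continuing slowly.

>>> jog_arm --targets '[[0,[0,0.3,0],0],[0,[0,0.6,0],0],[0,[0,0.9,0],0],[0,[0,1.1,0],0],[0,[0,1.3,0],0],[0,[0,1.5,0],0],[0,[0,1.7,0],0],[0,[-0.1,1.9,0],0],[0,[-0.1,2.1,0],0],[0,[-0.1,2.3,0],0]]'

```text
time_s: 23.45
ee_pos: [0.6685, -0.1226, 0.2186]
eef_rot: [-1.568, -0.004, -1.373]
force: [1.0, -9.4, 11.1]
grip_width: 0.0002
```

>>> jog_arm --targets '[[0,[0,0.2,0],0],[0,[0,0.4,0],0],[0,[0,0.6,0],0],[0,[0,0.8,0],0],[0,[-0.1,1.0,0],0],[0,[-0.1,1.2,0],0],[0,[-0.1,1.4,0],0],[0,[-0.2,1.6,0],0],[0,[-0.2,1.8,0],0],[0,[-0.2,2.0,0],0]]'

```text
time_s: 24.45
ee_pos: [0.6682, -0.1205, 0.1983]
eef_rot: [-1.568, -0.003, -1.373]
force: [0.2, -7.3, 9.9]
grip_width: 0.0004
```

```bash
python3 d.py; python3 rim.py D .569 .130
```

```text
t 24.45 [ 0.6682 -0.1205  0.1983] [-1.568 -0.003 -1.373] F [ 0.2 -7.3  9.9] 0.0004
sD rim [0.5699 0.1271] [0.1376 0.1117] 12.5
L 363 [0.0618 0.0876] R 188 [0.0708 0.0892] F 360 [0.067  0.0877] B 343 [0.0648 0.0872] 
tD rim [0.5682 0.1293] [0.1363 0.1155] 12.9
L 242 [0.0505 0.0893] R 255 [0.0843 0.089 ] F 318 [0.0701 0.0886] B 128 [0.0862 0.0894]
```

Lifting level. Down to the stop.

>>> jog_arm --targets '[[0,[0,0.2,0],0],[0,[-0.1,0.4,0],0],[0,[-0.1,0.6,0],0],[0,[-0.1,0.75,0],0],[0,[-0.1,0.9,0],0],[0,[-0.1,1.0,0],0],[0,[-0.1,1.0,0],0]]'

```text
time_s: 25.25
ee_pos: [0.6684, -0.12, 0.1937]
eef_rot: [-1.564, -0.006, -1.373]
force: [-13.2, -8.1, 44.2]
grip_width: 0.0007
```

```bash
python3 d.py
```

```text
t 25.25 [ 0.6684 -0.12    0.1937] [-1.564 -0.006 -1.373] F [-13.2  -8.1  44.2] 0.0007
```

At the stop (force jumped to 44 N at z 0.194). Lifting straight off.

>>> jog_arm --targets '[[0,[0,-0.5,0],0],[0,[0,-1,0],0],[0,[0,-2,0],0],[0,[0,-4,0],0],[0,[0,-7,0],0],[0,[0,-11,0],0],[0,[0,-13,0],0],[0,[0,-13,0],0],[0,[0,-13,0],0],[0,[0,-13,0],0]]'

```text
time_s: 26.25
ee_pos: [0.6671, -0.1179, 0.3147]
eef_rot: [-1.574, 0.001, -1.372]
force: [-0.5, 0.2, -0.3]
grip_width: 0.0007
```

>>> jog_arm --targets '[[0,[0,0,0],0],[0,[0,0,0],0],[0,[0,0,0],0],[0,[0,0,0],0],[0,[0,0,0],0],[0,[0,0,0],0],[0,[0,0,0],0],[0,[0,0,0],0],[0,[0,0,0],0],[0,[0,0,0],0]]'

```text
time_s: 27.25
ee_pos: [0.6674, -0.1181, 0.3167]
eef_rot: [-1.571, 0.0, -1.372]
force: [-0.2, 0.3, -0.1]
grip_width: 0.0009
```

```bash
python3 d.py; python3 - <<'E'
from h import *
from m import meas
for k in 'EF':
    s=shot('scene','s'+k);t=shot('top','t'+k)
    for n,c in(('s',s),('t',t)):
        C=cloud(c).reshape(-1,3);m=(C[:,2]>.075)&(C[:,2]<.12)&(np.hypot(C[:,0]-.569,C[:,1]-.13)<.1)&(c['img'].reshape(-1,3).min(1)>110);q=C[m]
        r=cv2.minAreaRect(q[:,:2].astype(np.float32));A=np.c_[q[:,:2]-q[:,:2].mean(0),np.ones(len(q))];print(n,k,np.round(r[0],4),np.round(r[1],4),round(r[2],1),'rim z',np.percentile(q[:,2],[10,50,95]).round(4),'tilt',np.linalg.lstsq(A,q[:,2],rcond=None)[0][:2].round(3))
meas('tF','sF')
a=cv2.resize(t['img'][110:300,160:420],(390,285),interpolation=cv2.INTER_CUBIC)
b=cv2.resize(s['img'][160:360,215:405],(390,410),interpolation=cv2.INTER_CUBIC)
a=cv2.copyMakeBorder(a,0,125,0,0,cv2.BORDER_CONSTANT); cv2.imwrite('pics/cF.png',np.hstack([a,b])[...,::-1])
E
```

```text
t 27.25 [ 0.6674 -0.1181  0.3167] [-1.571  0.    -1.372] F [-0.2  0.3 -0.1] 0.0009
s E [0.5674 0.1279] [0.138  0.1104] 14.2 rim z [0.0778 0.09   0.098 ] tilt [-0.007  0.011]
t E [0.5669 0.1313] [0.1369 0.115 ] 13.4 rim z [0.0857 0.0927 0.0983] tilt [-0.038  0.027]
s F [0.5671 0.1271] [0.1377 0.11  ] 13.4 rim z [0.0776 0.0897 0.0972] tilt [-0.009  0.016]
t F [0.5666 0.1319] [0.1362 0.1139] 13.3 rim z [0.0859 0.0929 0.098 ] tilt [-0.039  0.025]
pad [ 0.6652 -0.1172  0.173 ] ((0.668434202671051, -0.12165851891040802), (0.04814416542649269, 0.06475205719470978), 6.252920627593994)
foot ((0.5903422832489014, -0.008672058582305908), (0.18309463560581207, 0.13186365365982056), 3.4150614738464355)
bar 1698 [-0.2091  0.9397  0.2708  0.6379  0.0227  0.2037]
```

View pics/cF.png

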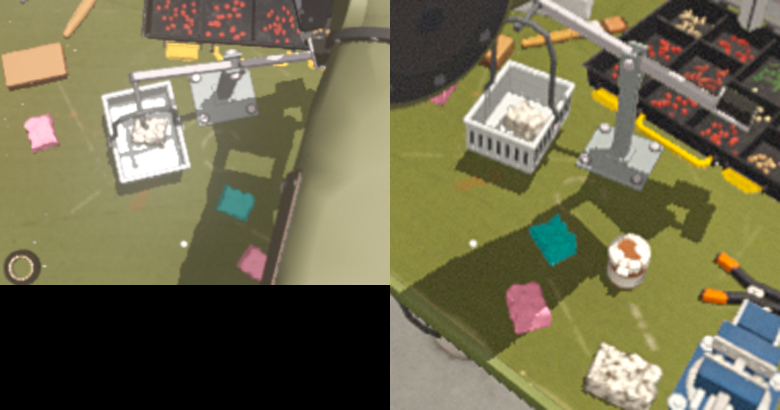

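Everything checks: basket hangs level and still (left (145,130), right (520,115)), casting in it. The pad is at 0.173, i.e. at the stop, and the neighbours have not moved.

```bash
python3 -c "
from h import *
print(ctrl.hand_in())"
```

```text
the job is handed in; nothing more can be done
None
```

The basket is hanging on the drip stand's hook with the casting in it, and the lever is right down at its stop. However, I tipped the basket briefly along the way, which the task said not to do. I handed it in at about 27.5 s, well inside the 67 s limit.

**How it went:** I first dragged the basket by its hoop. The leading edge jammed and the basket tilted about 0.13 rad, with its left rim up roughly 14 mm. I set it back flat and let go. I then slid it low by its left wall and pushed it in from behind with two open fingers until the hoop was over the hook. Last, I pressed the pad down slowly and lifted the gripper off.

**Last checks before handing in:**
- **Lever:** the pad measured 0.173 m high, against 0.172 m when right down. The slope of the lever bar gives about 0.55 rad.
- **Basket:** the rim had risen about 37 mm. In two pairs of pictures taken within about 0.2 s, it moved less than 1 mm and leaned no more than about 0.04 rad.
- **Other objects:** the sanding block, paint pot and big casting looked undisturbed; I judged this by eye and did not measure them again.
- **Robot:** it was touching nothing at the end.

**Doubts:** The initial tilt is the main one. The fingertip force also peaked at about 44 N on the pad's stop. That was on the fingers, not the gripper's body or the arm, which have the 40 N limit. The two cameras disagreed by up to about 5 mm on the basket's sideways position.

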